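Load a test coupon under the spring clip of a hardness-check nest

TASK

Load the steel test coupon that lies on the deck of the nest: with one fingertip press the clip's long thumb plate down so that its foot lifts, and, while keeping it down, push the coupon with the other fingertip along the guide rails, beneath the foot, until it is fully home against the end stop. Then let go so that the foot clamps the coupon. Only press and push: do not pick up the coupon, and leave the spare coupon and everything else on the bench where it is.

Things in the scene. Friction and masses are not known exactly. Their poses are not given: they have to be found in the camera images.
- home (a point): point on the nest's deck where the centre of the coupon's underside lies when it is home; moves with the nest (other place and yaw each time). z up, 30 mm above the table; +x is the push direction, from the open end nearest the robot to the end stop; +y points across the channel to the thumb plate. Deck spans x -132 to 38, y -34 to 44 mm in this frame
- stop (a point): foot of the end stop's face, at x=30 mm, y=0, z=0 in the home frame, same axes; the stop is 9 mm high and faces -x. Two rails 6 mm high guide the coupon to it, 54 mm apart inside (y=-27 and +27), x=-85 to 30 in the home frame
- nest: the fixture, bolted to the table: blue base plate 185 x 150 x 10 mm, dark steel deck on it, top 30 mm above the table. Origin at table height under the point x=-10, y=0 mm of the home frame, same axes. The clip's hinge pin runs along x at y=34, z=46 mm in this frame; two hinge posts 24 mm above the deck stand at x=-12 to -5 and x=23 to 30 mm
- coupon: flat steel plate 60 (x) x 50 (y) x 10 (z) mm, about 0.23 kg, on the deck between the rails, long side along them, 55 to 90 mm short of home, not yet under the foot; origin at the centre of its underside. At home its rear edge still stands 20 mm out before the foot, so a finger pushing the middle of the rear edge stays clear of the clip
- clip (a joint): spring clip, a steel rocker: angle in rad, 0 at rest (foot 1 mm over the deck, blocking the coupon), grows as the thumb plate is pressed, hard limit 0.6. The foot clears the coupon above 0.31; 0.38 to 0.55 is a good opening; resting on the coupon it reads about 0.28. Springs back when let go. Pressing the plate's middle takes about 6 N at first, 12 N fully open
- foot (a point): underside of the clip's foot at its end nearest the open side, moving with the clip; at rest at x=-10, y=4, z=1 mm in the home frame. The foot is a round-bottomed steel bar 8 mm wide that runs 18 mm from here towards +x
- thumb (a point): centre of the top of the thumb plate, a steel plate 113 (x) x 30 (y) x 3 mm outside the rail, moving with the clip; x axis as home. At rest it slopes up outwards by 0.3 rad, centre at x=-48, y=64, z=18 mm in the home frame; at 0.43 rad the centre is 5 mm over the deck, so that the other fingertip, level with it, meets the coupon's edge. A fingertip may slide along it
- spare: a second, identical steel coupon (60 x 50 x 10 mm) lying on the table beside the nest, not to be used; origin at the centre of its underside
- ring_small: bystander: dark steel ring, 60 mm across, 18 mm high, on the table beside the nest; origin at the centre of its underside
- bolt: bystander: steel bolt standing on its head, 22 mm across, 45 mm tall, beside the nest's thumb-plate side; origin at the centre of its underside, z up
- ring_a: bystander: dark steel ring, 110 mm across, 30 mm high; origin at the centre of its underside
- ring_b: bystander: dark steel ring, 100 mm across, 40 mm high; origin at the centre of its underside
- brush: bystander: hand brush lying on the table; origin on its underside
- oil: bystander: grey bottle, 56 mm across, 150 mm tall; origin at the centre of its underside
Things that resemble listed ones, but are neither listed nor needed, are in the scene too. What is shaped like the coupon but green is not meant. What is shaped like the nest but orange is not meant.

How it is judged:
On the way, in this order (a step that is already met when the one before it is completed fails the run):
1. a finger holds the thumb plate down, the foot lifted clear, before the coupon is beneath (value of joint clip above 0.31 rad and contact force between the fingers and clip above 1.5 N and x of coupon in the frame of home below -0.034 m), for 0.2 s.
2. with the thumb plate still held down, the coupon has been pushed beneath, home against the stop (value of joint clip above 0.31 rad and contact force between the fingers and clip above 1.5 N and x of coupon in the frame of home above -0.004 m), for 0.2 s.
At the end, for the whole second after the job is handed in: The coupon lies flat on the deck within 4 mm of home against the stop, at rest, and the released clip's foot presses on it (clip at 0.22 to 0.33 rad, over 1 N) (x of coupon in the frame of home between -0.004 and 0.004 m and y of coupon in the frame of home between -0.006 and 0.006 m and z of coupon in the frame of home between -0.003 and 0.003 m and value of joint clip between 0.22 and 0.33 rad and contact force between clip and coupon above 1 N and linear speed of coupon below 0.01 m/s); the robot touches nothing.
It fails at once if the coupon is lifted more than 6 mm off the deck or tipped (z of coupon in the frame of home above 0.006 m or angle between coupon's own z axis and vertical above 0.2 rad).
It fails at once if a bystander is moved more than 15 mm or the bottle or bolt tipped over (distance of any of spare, ring_small, bolt, ring_a, ring_b, brush, oil from where it was at the start of the episode above 0.015 m or angle between any of oil, bolt's own z axis and vertical above 0.5 rad).
It also fails if it takes over 67 s, if anything falls off the work surface, if the arm or the gripper's body presses on something with over 40 N, if the wrist force passes 120 N, or if a joint passes its speed limit or range.

ROBOT

A 6-joint arm with a two-finger parallel gripper is mounted at the origin on the work surface. World frame = base frame: x ahead of the robot, y to its left, z up, the work surface at z = 0. Lengths are in m, angles in rad, forces in N, time in s.
With the tool pointing down it reaches from about 0.3 to 0.775 m from the base axis. Payload 14.6 kg.
Tool frame: the origin (TCP) lies at the very end of the fingers, on their centre line; the grasp point (between the pads) lies 19 mm behind it; z points along the fingers, y is the direction in which the jaws open and shut (so a half turn about z gives the same grasp; the last joint's range is limited). The gripper opens to 94 mm and grips with 3 to 60 N. Pads are 16 mm wide; open, the fingers measure 119 mm over their backs; the gripper's body (75 mm by 177 mm) begins 78 mm behind the grasp point.
Start: joints at [-1.32, 0.3, 1.521, -0, 1.321, -0.067], TCP at [0.172, -0.522, 0.168] pointing down, gripper open.
Joint ranges: [-3.03, 3.03], [-0.79, 2.21], [0.23, 2.52], [-1.04, 4.18], [0, 3.07], [-2.55, 2.55]. Speed limits (rad/s): [2.22, 2.22, 2.57, 3.14, 3.14, 3.14].

INTERFACE

Orientations are given as [roll, pitch, yaw] about the fixed x, y, z axes, in that order (R = Rz(yaw) Ry(pitch) Rx(roll)).
In Python, from station import ctrl, vision, ticket gives the robot as it stands.
- The arm moves only by the tool step_arm, never from a script. Its argument "steps" is a list of rows, each an object of numbers: "x", "y", "z": the shift along the tool's x, y, z in m; "ax", "ay", "az": the turn, a rotation vector about the tool's x, y, z in degrees; "claw": the finger opening in m, from 0 to 0.094. A call has 1 to 5 rows; each row shifts and turns the pose as measured when the row begins, along the tool's axes as they then stand; what a row does not reach is not made up. A row lasts 1/12 s, in which the tool goes at most 41.7 mm and 7.16 degrees, less where a joint would pass 70% of its speed; a pose out of reach is approached as far as the arm can. A call with a gripper value outside its range is refused whole. The fingers move at their own pace and stop on an object; "grip_force" is the grip in N (left out, the last holds). Time passes only in rows, so rows that do not move let the fingers close. It gives the time, the measured TCP pose, the force and the opening at its end, in the units of the state.
- ctrl.get_obs(): the state, without advancing time (a new reading comes with each control period).
- vision.camera(name): name is "scene" or "top"; returns (picture, depth): 400x640x3 uint8, red, green, blue; 400x640 float32, m along the optical axis (not along the pixel's ray), 0 where there is no reading.
- vision.camera_params(name): a dict with "fov_y" (degrees; the focal length in pixels is half the picture's height over the tangent of half this angle, whatever the lens; pixels are square), "cx", "cy" (the principal point, pixels), "origin" and "attitude" of the camera in the world. Camera axes: x right, y up, looking along -z (the intrinsics and any distortion apply to the point x, -y, -z); pixel columns grow to the right and rows downward; lengths in m; the calibration is good to about 2 mm. A picture is of the moment at which its call begins. camera_params takes no time and is no camera call.
- ticket.hand_in(): hands the job in, once; it reports no verdict.
The state is a dict: "time_s": time; "qpos": joint angles; "joint_vel": joint speeds; "tau": joint torques, N m; "ee_pos": TCP position; "eef_rot": TCP orientation; "force": force on the tool from outside, world axes, zero at the start; "moment": the same for the moment, N m; "grip_width": finger opening in m.
Only numpy, scipy, OpenCV 4.12 (cv2) and the standard library are available. Lean on these libraries where they do the work, as an engineer would, in place of code of your own. Each camera call takes 0.05 s, during which the arm holds its last target.

## Working session

There is one attempt and no reset: what is moved stays moved. The work goes in short steps, Python scripts to look and compute and a tool call to move; the robot and the scene stay as the last step left them, time stands still between calls to the robot, and variables do not carry over. Pictures are saved under pics/ and viewed, and the job is handed in when it is done.

Besides the shell and the picture viewer there is one more tool, called after ">>>" as name([rows], argument=value, ...), one row to a line, values as JSON. step_arm: Moves the arm, as the interface text tells. Its arguments: {"type":"object","properties":{"steps":{"type":"array"},"grip_force":{"type":"number"}},"required":["steps"]}

```bash
ls; mkdir -p pics
cat > h.py <<'E'
import numpy as np,cv2
from station import ctrl,vision,ticket
E
python3 - <<'E'
from h import *
for n in ("scene","top"):
    im,d=vision.camera(n); cv2.imwrite(f"pics/{n}0.png",im[:,:,::-1]); np.savez(f"{n}0.npz",im=im,d=d)
    print(n,vision.camera_params(n),d.min(),d.max())
print(ctrl.get_obs())
E
```

```text
pics
scene {'fov_y': 52.79995814890382, 'cx': 314.000032834412, 'cy': 202.4131807436599, 'origin': array([ 1.16541198, -0.64563174,  0.83489044]), 'attitude': array([0.87293156, 0.0074517 , 0.77813355])} 0.0 3.3861964
top {'fov_y': 52.53939561479775, 'cx': 320.99402547963024, 'cy': 199.43536291494567, 'origin': array([ 0.4127225 , -0.00888468,  1.36858889]), 'attitude': array([ 0.09434019,  0.00844949, -1.56234283])} 0.0 2.2592053
{'time_s': 0.1, 'qpos': array([-1.31959497e+00,  3.00413696e-01,  1.52149670e+00, -1.55169663e-07,
        1.32065991e+00, -6.65897899e-02]), 'joint_vel': array([-0.00067806, -0.0021689 , -0.00225751,  0.00019991, -0.00081878,
        0.00014311]), 'tau': array([ 1.09016978e-04, -5.32638967e+01, -3.53280830e+01,  7.09385192e-02,
        2.35338346e-02, -6.19547677e-05]), 'ee_pos': array([ 0.17179761, -0.5222145 ,  0.16755352]), 'eef_rot': array([-3.14061716e+00, -6.49035988e-05,  3.17791152e-01]), 'force': array([-0.77222546,  0.23662977,  0.07441709]), 'moment': array([ 0.04783864,  0.00334008, -0.0402079 ]), 'grip_width': 0.09383469540483994}
```

View pics/scene0.png

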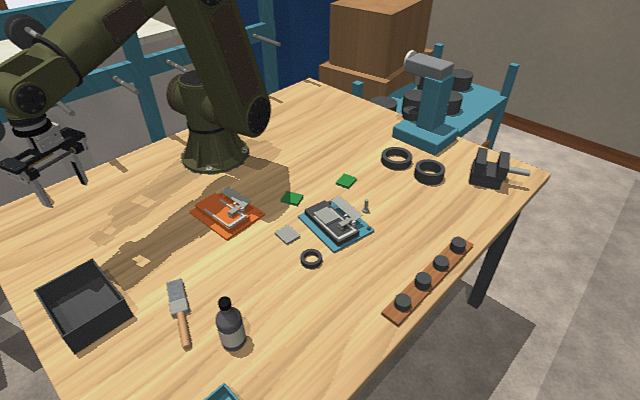

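View pics/top0.png

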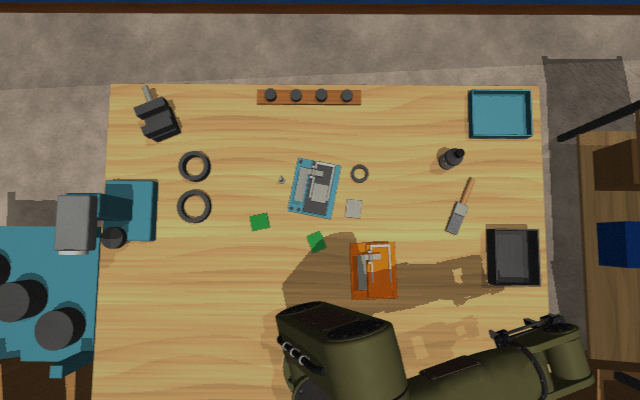

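Nest candidates are blue (top px 315,187) and orange (373,269). Coupon candidates are steel in the nest (~318,190), steel on the table (354,209, the spare) and green (260,222 and 316,241). The blue nest with the steel plate on its deck fits, so I'll enlarge that one.

```bash
cat >> h.py <<'E'
from scipy.spatial.transform import Rotation as R
def cam(n):
    p=vision.camera_params(n); f=200/np.tan(np.radians(p['fov_y']/2))
    return f,p['cx'],p['cy'],np.array(p['origin']),R.from_euler('xyz',p['attitude']).as_matrix()
def ray(n,u,v):
    f,cx,cy,o,M=cam(n); u=np.asarray(u,float);v=np.asarray(v,float)
    return o,np.stack([(u-cx)/f,-(v-cy)/f,-np.ones_like(u)],-1)@M.T
def plane(n,u,v,z):
    o,d=ray(n,u,v); return o+d*((z-o[2])/d[...,2])[...,None]
def deproj(n,u,v,dep):
    o,d=ray(n,u,v); return o+d*np.asarray(dep)[...,None]
def proj(n,P):
    f,cx,cy,o,M=cam(n); c=(np.asarray(P)-o)@M
    return np.stack([cx+f*c[...,0]/-c[...,2],cy-f*c[...,1]/-c[...,2]],-1)
E
python3 - <<'E'
from h import *
a=np.load("top0.npz");b=np.load("scene0.npz")
def crop(im,u0,u1,v0,v1,s,f):
    cv2.imwrite(f,cv2.resize(im[v0:v1,u0:u1,::-1],None,fx=s,fy=s,interpolation=cv2.INTER_CUBIC))
crop(a['im'],275,375,145,230,7.0,"pics/top_c.png")
crop(b['im'],270,390,165,255,6.5,"pics/sc_c.png")
for u,v in [(330,262),(200,330),(450,300),(150,270),(320,187),(500,370),(354,209)]:
    print(u,v,deproj('top',u,v,a['d'][v,u]).round(4))
print(deproj('scene',287,235,b['d'][235,287]),deproj('scene',400,260,b['d'][260,400]))
# blue mask
hsv=cv2.cvtColor(a['im'],cv2.COLOR_RGB2HSV)
m=cv2.inRange(hsv,(90,90,60),(110,255,255));m[:,:275]=0;m[:,375:]=0;m[:145]=0;m[240:]=0
c=np.argwhere(m)[:,::-1].astype(np.float32);r=cv2.minAreaRect(c);bx=cv2.boxPoints(r);print(r,bx)
print(plane('top',bx[:,0],bx[:,1],.01).round(4))
E
```

```text
330 262 [ 0.3323 -0.0281  0.0008]
200 330 [0.1063 0.3993 0.0005]
450 300 [ 0.2107 -0.4272 -0.0052]
150 270 [ 3.003e-01  5.747e-01 -4.000e-04]
320 187 [0.5798 0.0071 0.0383]
500 370 [ 0.1683 -0.3404  0.578 ]
354 209 [ 0.5096 -0.1072  0.0125]
[ 0.51989192 -0.11086968  0.01281375] [0.80610295 0.04594088 0.00254049]
((313.923095703125, 187.88461303710938), (43.3416633605957, 53.539703369140625), 11.309932708740234) [[287.4231  209.88461]
 [297.9231  157.38461]
 [340.4231  165.88461]
 [329.9231  218.38461]]
[[ 0.505   0.1163  0.01  ]
 [ 0.6843  0.0834  0.01  ]
 [ 0.656  -0.0613  0.01  ]
 [ 0.4776 -0.0268  0.01  ]]
```

View pics/top_c.png

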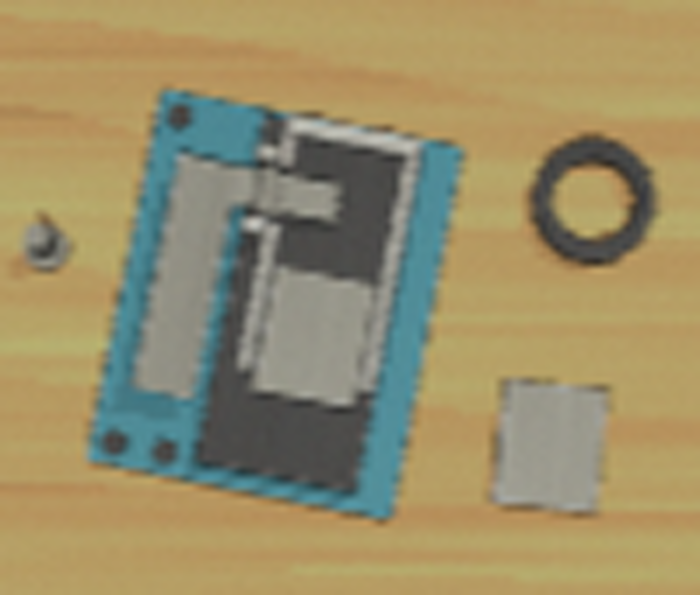

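View pics/sc_c.png

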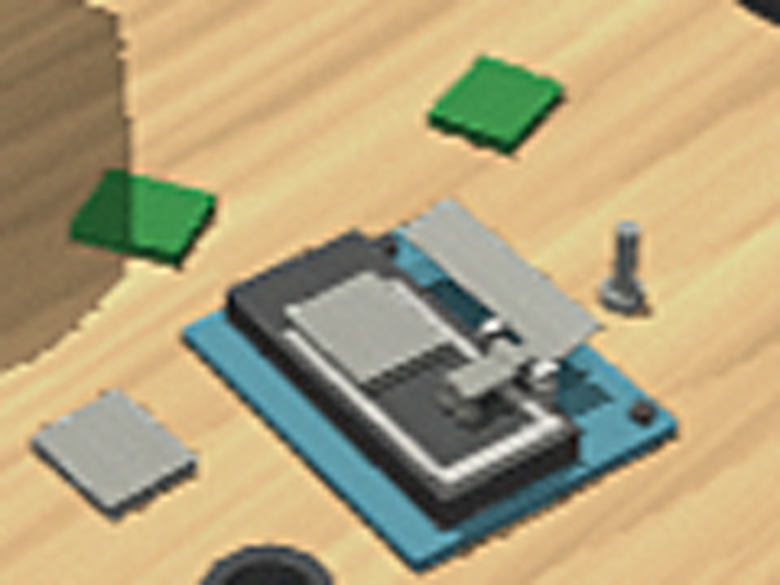

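Run:
```python
from h import *
a=np.load("top0.npz")
S=8;u0,v0=275,145
im=cv2.resize(a['im'][145:230,275:375],None,fx=S,fy=S,interpolation=cv2.INTER_CUBIC)
hsv=cv2.cvtColor(im,cv2.COLOR_RGB2HSV)
def pick(m,uv):
    n,l=cv2.connectedComponents(m); k=l[int((uv[1])*S/7),int((uv[0])*S/7)]
    m=(l==k).astype(np.uint8); c=max(cv2.findContours(m,0,cv2.CHAIN_APPROX_NONE)[0],key=cv2.contourArea); return c,m
def px(c): c=np.asarray(c,float).reshape(-1,2); return (c[:,0]+.5)/S-.5+u0,(c[:,1]+.5)/S-.5+v0
def rect(name,c,z):
    P=plane('top',*px(c),z)
    r=cv2.minAreaRect((P[:,:2]*1000).astype(np.float32)); print(name,np.round(r[0],1),np.round(r[1],1),round(r[2],2))
    print(np.round(cv2.boxPoints(r),1).tolist())
    return P
nw=cv2.inRange(hsv,(85,60,40),(115,255,255))
c,m=pick(nw,(420,300));rect('base',cv2.convexHull(c),.01)
steel=cv2.inRange(hsv,(0,0,120),(179,70,255))
cv2.imwrite("pics/steel.png",steel)
c,m=pick(steel,(550,450));rect('spare',c,.01)
dark=cv2.inRange(hsv,(0,0,0),(179,90,105))
cv2.imwrite("pics/dark.png",dark)
print([hsv[int(v*S/7),int(u*S/7)].tolist() for u,v in [(315,340),(280,450),(265,250),(190,300),(400,250),(305,195),(340,135)]])
```

```text
base [580.6  28. ] [147.8 183.7] 79.29
[[476.6000061035156, -27.5], [657.2000122070312, -61.70000076293945], [684.5999755859375, 83.5999984741211], [504.1000061035156, 117.69999694824219]]
spare [ 512.4 -104.5] [51.2 60.8] 84.18
[[479.5, -126.9000015258789], [540.0, -133.10000610351562], [545.2000122070312, -82.0999984741211], [484.70001220703125, -76.0]]
[[28, 22, 150], [0, 0, 74], [27, 18, 158], [28, 22, 141], [75, 11, 142], [28, 22, 148], [30, 14, 187]]
```

View pics/steel.png

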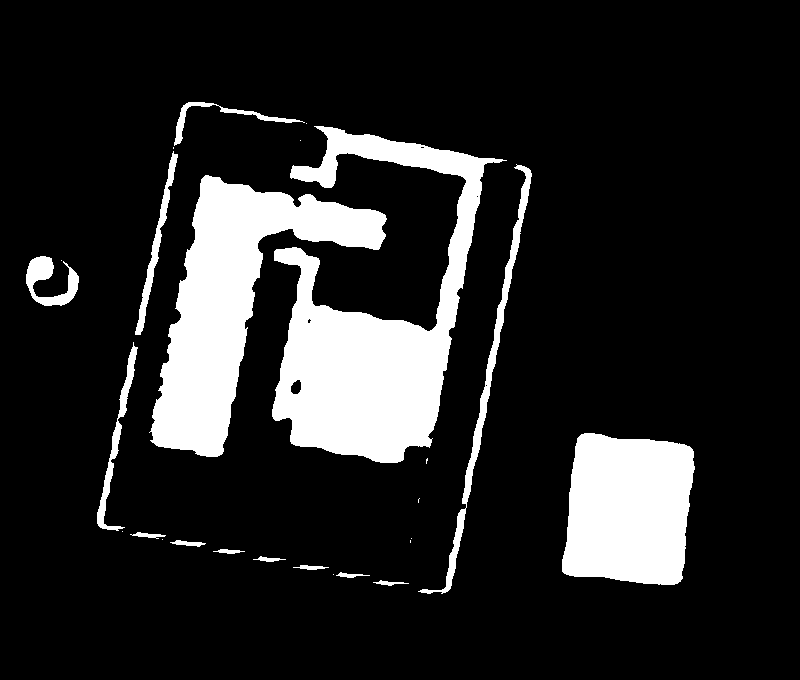

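View pics/dark.png

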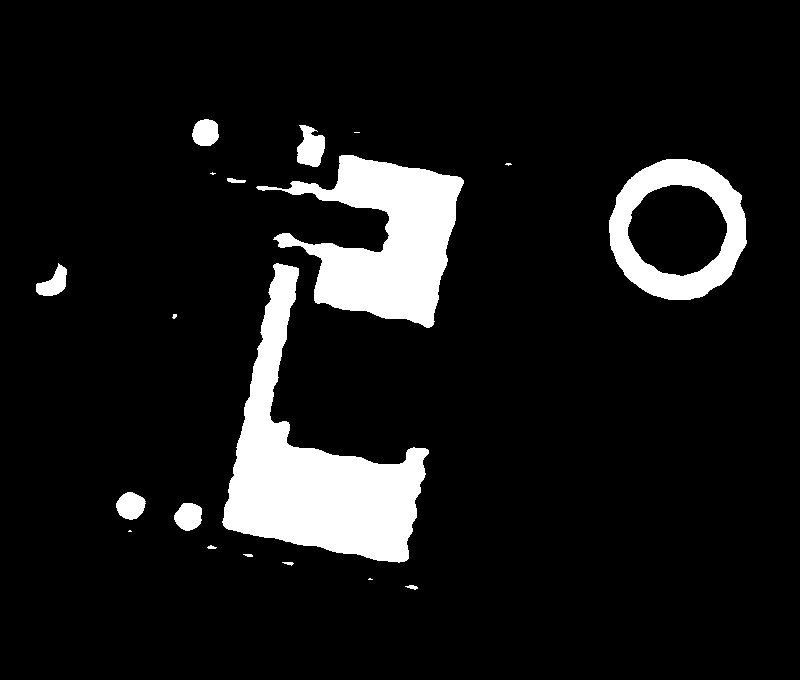

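```bash
cat > m.py <<'E'
from h import *
S=8;u0,v0=275,145;yaw=np.radians(-10.7)
ex=np.array([np.cos(yaw),np.sin(yaw)]);ey=np.array([-ex[1],ex[0]]);c0=np.array([.5806,.028])
def loc(P): q=P[...,:2]-c0; return np.stack([q@ex,q@ey],-1)*1000
def L(u,v,z): # pixel of x8 crop
    return loc(plane('top',(np.asarray(u,float)+.5)/S-.5+u0,(np.asarray(v,float)+.5)/S-.5+v0,z))
E
python3 - <<'E'
from m import *
for n,u,v,z in [('deck near edge',[235,405],[527,560],.03),('deck left edge',[224,272],[525,264],.03),('deck right',[408,418],[555,500],.03),
 ('stopface',[345,460],[156,179],.03),('railR inner',[459,436],[195,310],.036),('railL inner top',[318],[290],.036),('thumb near',[155,220],[445,456],.048),('thumb left',[155,203],[430,180],.05),('thumb right',[224,258],[440,265],.043),('foot end',[388,382],[212,248],.05),
 ('foot sides',[350,350],[202,245],.045),('coupon rear',[295,400],[446,462],.04),('coupon front',[315,430],[305,326],.04),('coupon left',[291],[435],.04),('coupon right',[405,433],[455,330],.04),('bolt',[45],[275],.045),('ring',[677],[229],.018)]:
    print(n,L(u,v,z).round(1).tolist())
E
```

```text
deck near edge [[-82.9, 16.6], [-82.7, -55.1]]
deck left edge [[-82.9, 21.2], [27.8, 23.2]]
deck right [[-80.4, -55.9], [-57.2, -55.6]]
stopface [[78.5, 2.2], [78.2, -46.9]]
railR inner [[70.4, -47.9], [21.2, -47.7]]
railL inner top [[20.0, 1.9]]
thumb near [[-57.2, 54.2], [-56.5, 27.2]]
thumb left [[-51.4, 55.3], [53.8, 56.6]]
thumb right [[-49.3, 27.3], [24.5, 27.9]]
foot end [[55.4, -20.8], [40.3, -21.2]]
foot sides [[57.3, -4.4], [39.7, -7.9]]
coupon rear [[-45.9, -1.7], [-44.0, -45.4]]
coupon front [[13.1, 1.7], [13.7, -46.6]]
coupon left [[-41.7, 0.8]]
coupon right [[-40.8, -46.8], [12.3, -48.2]]
bolt [[3.2, 113.2]]
ring [[76.9, -140.4]]
```

```bash
cat >> m.py <<'E'
home=np.array([*(c0+.0488*ex-.022*ey),.03])
def H(P): # home->world, mm in
    P=np.asarray(P,float)/1000; return np.array([*(home[:2]+P[0]*ex+P[1]*ey),home[2]+P[2]])
YT=np.radians(-22.7)
def go(mid):
    o=ctrl.get_obs();p=np.array(o['ee_pos']);M=R.from_euler('xyz',o['eef_rot']).as_matrix()
    q=p-home; print('t',o['time_s'],'home mm',(np.array([q[:2]@ex,q[:2]@ey,q[2]])*1000).round(1),'rpy',np.degrees(o['eef_rot']).round(2),'F',np.round(o['force'],1),'w',o['grip_width'])
    t=H(mid); Mt=R.from_euler('xyz',[np.pi,0,YT]).as_matrix()
    print('target',t.round(4),'tool shift',((t-p)@M).round(4),'turn deg',np.degrees(R.from_matrix(M.T@Mt).as_rotvec()).round(2))
E
python3 - <<'E'
from m import *
print(home)
go([-101,30.5,80])
# overlay on scene
b=np.load("scene0.npz");im=b['im'][:,:,::-1].copy();a=np.load("top0.npz");it=a['im'][:,:,::-1].copy()
pts=[(-132,-34,0),(38,-34,0),(38,44,0),(-132,44,0),(30,-27,9),(30,27,9),(-85,-27,6),(-85,27,6),(-104,49,14),(8,49,14),(-104,78,22),(8,78,22),(-94.6,-25,10),(-34.6,-25,10),(-34.6,25,10),(-94.6,25,10)]
def draw(im,n,u0,u1,v0,v1,s,f):
    c=cv2.resize(im[v0:v1,u0:u1],None,fx=s,fy=s,interpolation=cv2.INTER_CUBIC)
    for P in pts:
        u=proj(n,H(P)); q=((u-[u0,v0]+.5)*s-.5).round().astype(int); cv2.circle(c,tuple(map(int,q)),3,(0,0,255),-1)
    cv2.imwrite(f,c)
draw(im,'scene',290,390,185,255,8,"pics/ov_s.png");draw(it,'top',280,350,150,225,7.5,"pics/ov_t.png")
E
```

```text
[ 0.62446684 -0.00267801  0.03      ]
t 0.1 home mm [-348.3 -594.5  137.6] rpy [-179.94   -0.     18.21] F [-0.8  0.2  0.1] w 0.09383469540483994
target [0.5309 0.046  0.11  ] tool shift [ 0.5187 -0.4275  0.058 ] turn deg [-5.000e-02  2.000e-02  4.091e+01]
```

View pics/ov_s.png

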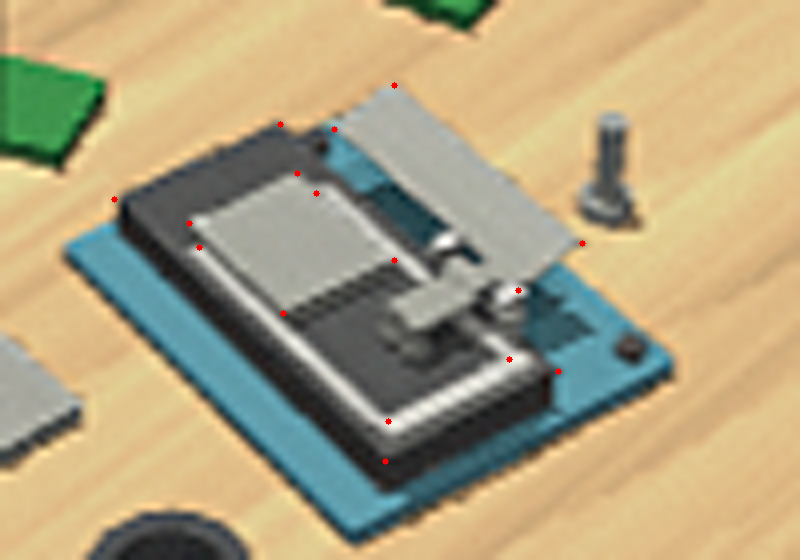

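View pics/ov_t.png

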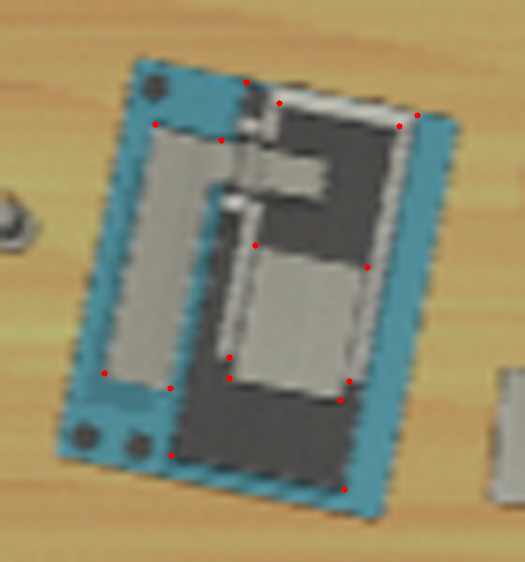

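The overlaid home-frame points fall on the deck, rail, stop, plate and coupon corners in both views, so the pose is good to about 1–2 mm. Next I move over the nest.

>>> step_arm([
  {"x":0.03,"y":-0.025,"claw":0.056},
  {"x":0.03,"y":-0.025},
  {"x":0.03,"y":-0.025},
  {"x":0.03,"y":-0.025},
  {"x":0.03,"y":-0.025},
], grip_force=30)

```text
validation failed for argument at $.st...
```

>>> step_arm([
  {"x":0.03,"y":-0.025},
  {"x":0.03,"y":-0.025},
  {"x":0.03,"y":-0.025},
  {"x":0.03,"y":-0.025},
  {"x":0.03,"y":-0.025},
])

```text
validation failed for argument at $.st...
```

>>> step_arm([
  {"az":6},
  {"az":6},
  {"az":6},
  {"az":6},
  {"az":6},
])

```text
validation failed for argument at $.st...
```

```bash
python3 -c "
from m import *
go([-103,30.5,80])"
```

```text
t 0.1 home mm [-348.3 -594.5  137.6] rpy [-179.94   -0.     18.21] F [-0.8  0.2  0.1] w 0.09383469540483994
target [0.5289 0.0464 0.11  ] tool shift [ 0.5169 -0.4285  0.058 ] turn deg [-5.000e-02  2.000e-02  4.091e+01]
```

>>> step_arm([
  {"x":0.03,"y":-0.025,"z":0,"ax":0,"ay":0,"az":0,"claw":0.056},
], grip_force=30)

```text
time_s: 0.18
ee_pos: [0.1905, -0.4913, 0.1667]
eef_rot: [-3.14, 0.001, 0.314]
force: [0.6, 0.4, 0.0]
grip_width: 0.0902
```

>>> step_arm([
  {"x":0.03,"y":-0.025,"z":0,"ax":0,"ay":0,"az":0,"claw":0.056},
  {"x":0.03,"y":-0.025,"z":0,"ax":0,"ay":0,"az":0,"claw":0.056},
  {"x":0.03,"y":-0.025,"z":0,"ax":0,"ay":0,"az":0,"claw":0.056},
  {"x":0.03,"y":-0.025,"z":0,"ax":0,"ay":0,"az":0,"claw":0.056},
  {"x":0.03,"y":-0.025,"z":0,"ax":0,"ay":0,"az":0,"claw":0.056},
])

```text
time_s: 0.6
ee_pos: [0.2958, -0.3191, 0.1645]
eef_rot: [-3.136, 0.001, 0.308]
force: [1.0, -0.6, -0.0]
grip_width: 0.0581
```

>>> step_arm([
  {"x":0.03,"y":-0.025,"z":0,"ax":0,"ay":0,"az":0,"claw":0.056},
  {"x":0.03,"y":-0.025,"z":0,"ax":0,"ay":0,"az":0,"claw":0.056},
  {"x":0.03,"y":-0.025,"z":0,"ax":0,"ay":0,"az":0,"claw":0.056},
  {"x":0.03,"y":-0.025,"z":0,"ax":0,"ay":0,"az":0,"claw":0.056},
  {"x":0.03,"y":-0.025,"z":0,"ax":0,"ay":0,"az":0,"claw":0.056},
])

```text
time_s: 1.02
ee_pos: [0.4031, -0.145, 0.1648]
eef_rot: [-3.136, 0.001, 0.307]
force: [1.0, -0.8, 0.5]
grip_width: 0.056
```

>>> step_arm([
  {"x":0,"y":0,"z":0,"ax":0,"ay":0,"az":6,"claw":0.056},
  {"x":0,"y":0,"z":0,"ax":0,"ay":0,"az":6,"claw":0.056},
  {"x":0,"y":0,"z":0,"ax":0,"ay":0,"az":6,"claw":0.056},
  {"x":0,"y":0,"z":0,"ax":0,"ay":0,"az":6,"claw":0.056},
  {"x":0,"y":0,"z":0,"ax":0,"ay":0,"az":6,"claw":0.056},
])

```text
time_s: 1.43
ee_pos: [0.4061, -0.1362, 0.1639]
eef_rot: [-3.136, 0.006, -0.222]
force: [0.7, 0.5, 0.3]
grip_width: 0.0561
```

```bash
python3 -c "
from m import *
go([-103,30.5,80])"
```

```text
t 1.4333 home mm [-189.8 -171.7  133.9] rpy [-179.66    0.35  -12.74] F [0.7 0.5 0.3] w 0.05608324184964013
target [0.5289 0.0464 0.11  ] tool shift [ 0.0799 -0.2049  0.0546] turn deg [-0.31  0.37  9.96]
```

>>> step_arm([
  {"x":0.014,"y":-0.035,"z":0,"ax":0,"ay":0,"az":0,"claw":0.056},
  {"x":0.014,"y":-0.035,"z":0,"ax":0,"ay":0,"az":0,"claw":0.056},
  {"x":0.014,"y":-0.035,"z":0.005,"ax":0,"ay":0,"az":0,"claw":0.056},
  {"x":0.014,"y":-0.035,"z":0.005,"ax":0,"ay":0,"az":0,"claw":0.056},
  {"x":0.014,"y":-0.035,"z":0.005,"ax":0,"ay":0,"az":0,"claw":0.056},
])

```text
time_s: 1.85
ee_pos: [0.5158, 0.0195, 0.1495]
eef_rot: [-3.137, 0.005, -0.241]
force: [0.7, -1.6, 1.0]
grip_width: 0.0561
```

>>> step_arm([
  {"x":0,"y":0,"z":0.005,"ax":-0.15,"ay":0.18,"az":5,"claw":0.056},
  {"x":0,"y":0,"z":0.005,"ax":-0.15,"ay":0.18,"az":5,"claw":0.056},
  {"x":0,"y":0,"z":0,"ax":0,"ay":0,"az":0,"claw":0.056},
])

```text
time_s: 2.1
ee_pos: [0.5177, 0.0262, 0.1363]
eef_rot: [3.14, 0.002, -0.415]
force: [-0.1, 0.1, 0.1]
grip_width: 0.0562
```

```bash
python3 -c "
from m import *
go([-103,30.5,80])"
```

```text
t 2.1 home mm [-110.3    8.6  106.3] rpy [ 1.7992e+02  1.4000e-01 -2.3790e+01] F [-0.1  0.1  0.1] w 0.05617163678884427
target [0.5289 0.0464 0.11  ] tool shift [ 0.0022 -0.023   0.0263] turn deg [ 0.08  0.14 -1.09]
```

>>> step_arm([
  {"x":0.001,"y":-0.012,"z":0.013,"ax":0,"ay":0.1,"az":-1,"claw":0.056},
  {"x":0.001,"y":-0.011,"z":0.013,"ax":0,"ay":0,"az":0,"claw":0.056},
  {"x":0,"y":0,"z":0,"ax":0,"ay":0,"az":0,"claw":0.056},
])

```text
time_s: 2.35
ee_pos: [0.5288, 0.047, 0.1094]
eef_rot: [3.14, 0.001, -0.392]
force: [0.0, -0.2, -0.2]
grip_width: 0.0558
```

```bash
cat > look.py <<'E'
from m import *
import sys
go(eval(sys.argv[1])); t=sys.argv[2]
a,_=vision.camera('top');b,_=vision.camera('scene')
def crop(im,u0,u1,v0,v1): return cv2.resize(im[v0:v1,u0:u1,::-1],(400,400*(v1-v0)//(u1-u0)),interpolation=cv2.INTER_CUBIC)
A=crop(a,270,370,140,240);B=crop(b,290,390,165,265)
cv2.imwrite(f"pics/{t}.png",np.hstack([A,B]))
E
python3 look.py '[-103,30.5,40]' l1
```

```text
t 2.35 home mm [-103.3   31.    79.4] rpy [ 1.7992e+02  6.0000e-02 -2.2440e+01] F [ 0.  -0.2 -0.2] w 0.05578181919457843
target [0.5289 0.0464 0.07  ] tool shift [0.0004 0.0004 0.0394] turn deg [0.08 0.05 0.26]
```

View pics/l1.png

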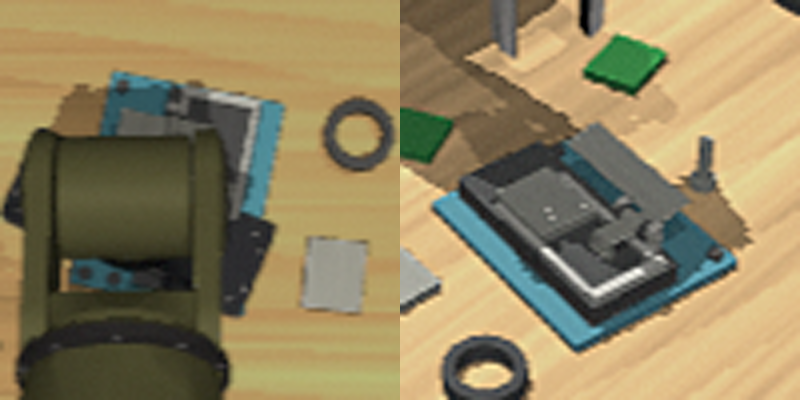

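The scene half shows the two fingertips at (508,50) and (592,30), hovering behind the nest on the open side. I'll descend to about 29 mm over the deck.

>>> step_arm([
  {"x":0,"y":0,"z":0.02,"ax":0,"ay":0,"az":0,"claw":0.056},
  {"x":0,"y":0,"z":0.02,"ax":0,"ay":0,"az":0,"claw":0.056},
  {"x":0,"y":0,"z":0.01,"ax":0,"ay":0,"az":0,"claw":0.056},
  {"x":0,"y":0,"z":0,"ax":0,"ay":0,"az":0,"claw":0.056},
])

```text
time_s: 2.78
ee_pos: [0.5306, 0.0439, 0.0634]
eef_rot: [-3.141, -0.006, -0.392]
force: [-1.1, -0.2, 0.1]
grip_width: 0.0562
```

```bash
python3 look.py '[-103,30.5,5]' l2
```

```text
t 2.7833 home mm [-100.9   28.4   33.4] rpy [-179.94   -0.34  -22.46] F [-1.1 -0.2  0.1] w 0.05616466386131992
target [0.5289 0.0464 0.035 ] tool shift [-0.0026 -0.0016  0.0284] turn deg [-0.06 -0.34  0.24]
```

View pics/l2.png

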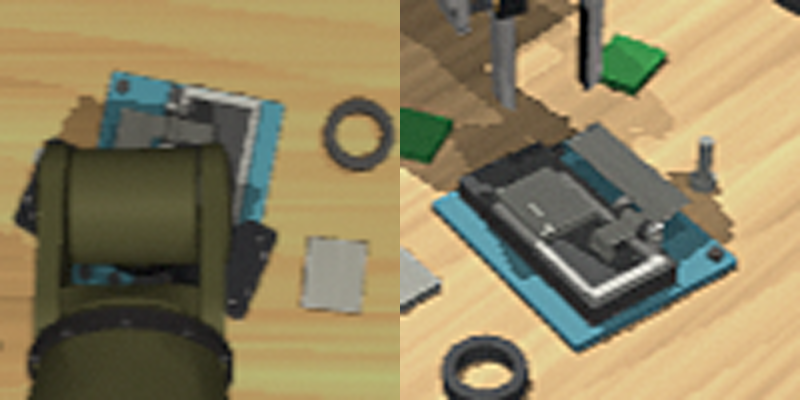

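>>> step_arm([
  {"x":-0.0026,"y":-0.0016,"z":0.005,"ax":0,"ay":-0.3,"az":0.2,"claw":0.056},
  {"x":0,"y":0,"z":0,"ax":0,"ay":0,"az":0,"claw":0.056},
])

```text
time_s: 3.05
ee_pos: [0.5306, 0.0465, 0.0619]
eef_rot: [-3.138, -0.005, -0.396]
force: [-0.2, -0.3, -0.5]
grip_width: 0.0563
```

```bash
python3 look.py '[-103,30.5,5]' l3; python3 -c "
from m import *
o=ctrl.get_obs();p=np.array(o['ee_pos']);M=R.from_euler('xyz',o['eef_rot']).as_matrix()
im=cv2.imread('pics/l3.png')
for s in (1,-1):
  for x in(.008,-.008):
   for y in (.028,.0405):
    u=proj('scene',p+M@np.array([x,s*y,0])); q=(u-[290,165]+.5)*4-.5; cv2.circle(im,(int(400+q[0]),int(q[1])),2,(0,0,255),-1)
cv2.imwrite('pics/l3b.png',im)
"
```

```text
t 3.05 home mm [-101.4   30.9   31.9] rpy [-179.82   -0.28  -22.7 ] F [-0.2 -0.3 -0.5] w 0.0563362714041114
target [0.5289 0.0464 0.035 ] tool shift [-0.0016  0.0008  0.0269] turn deg [-0.18 -0.28 -0.  ]
```

View pics/l3b.png

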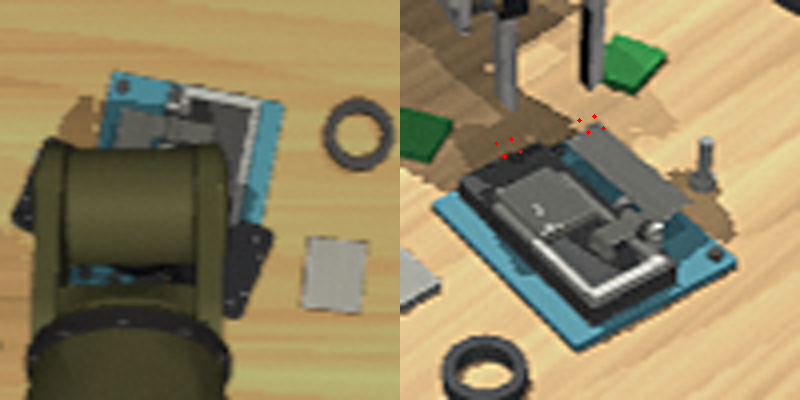

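Run:
```python
from m import *
b,d=vision.camera('scene')
c=cv2.resize(b[150:210,380-80:380-10,::-1],None,fx=10,fy=10,interpolation=cv2.INTER_NEAREST)
cv2.imwrite('pics/z.png',c)
for u in (416-100,417-100,437-100,338):
  for v in range(182,208,2):
    P=deproj('scene',u,v,d[v,u]); q=P-home; print(u,v,(np.array([q[:2]@ex,q[:2]@ey,q[2]])*1000).round(0))
```

```text
316 182 [-102.   -9.  113.]
316 184 [-102.   -9.  105.]
316 186 [-101.  -10.   99.]
316 188 [-103.   -9.   90.]
316 190 [-101.  -10.   84.]
316 192 [-210.   66.  -29.]
316 194 [-200.   59.  -28.]
316 196 [-192.   53.  -27.]
316 198 [-183.   47.  -27.]
316 200 [-179.   44.  -32.]
316 202 [-170.   38.  -31.]
316 204 [-125.    7.    6.]
316 206 [-120.    3.    4.]
317 182 [-100.   -7.  113.]
317 184 [-99.  -7. 106.]
317 186 [-103.   -5.   95.]
317 188 [-102.   -5.   89.]
317 190 [-101.   -6.   82.]
317 192 [-211.   70.  -31.]
317 194 [-197.   61.  -26.]
317 196 [-193.   58.  -30.]
317 198 [-180.   49.  -26.]
317 200 [-173.   43.  -27.]
317 202 [-164.   37.  -27.]
317 204 [-127.   11.    3.]
317 206 [-121.    8.    1.]
337 182 [-91.  58.  90.]
337 184 [-89.  57.  84.]
337 186 [-89.  57.  76.]
337 188 [-185.  134.  -27.]
337 190 [-179.  129.  -29.]
337 192 [-169.  122.  -28.]
337 194 [-160.  115.  -27.]
337 196 [-153.  110.  -28.]
337 198 [-100.   68.   19.]
337 200 [-92.  62.  18.]
337 202 [-87.  58.  16.]
337 204 [-80.  53.  15.]
337 206 [-105.   73.  -20.]
338 182 [-89.  61.  90.]
338 184 [-88.  60.  83.]
338 186 [-87.  59.  77.]
338 188 [-188.  141.  -32.]
338 190 [-176.  132.  -28.]
338 192 [-169.  126.  -29.]
338 194 [-161.  120.  -30.]
338 196 [-103.   74.   21.]
338 198 [-97.  70.  19.]
338 200 [-91.  65.  18.]
338 202 [-86.  61.  15.]
338 204 [-79.  56.  14.]
338 206 [-71.  49.  15.]
```

View pics/z.png

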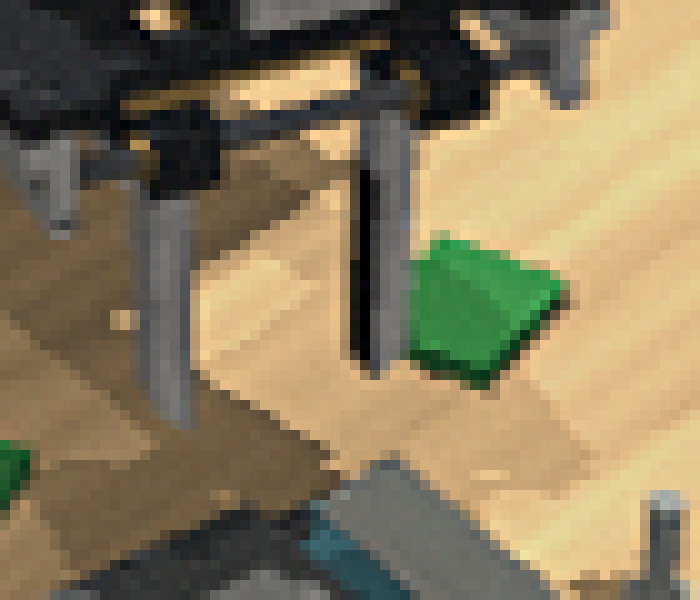

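Run:
```python
from m import *
b=np.load('scene0.npz');d=b['d']
c=cv2.resize(b['im'][120:220,0:110,::-1],None,fx=7,fy=6,interpolation=cv2.INTER_NEAREST)
cv2.imwrite('pics/z0.png',c)
P=np.array([.1718,-.5222,.1676]);M=R.from_euler('xyz',[-3.1406,0,.3178]).as_matrix()
print(proj('scene',np.array([P+M@[0,.053,0],P+M@[0,-.053,0]])))
for u in (42,44,46,80,82,84):
  for v in range(170,210,3):
    if d[v,u]>0: print(u,v,deproj('scene',u,v,d[v,u]).round(3))
print(ctrl.get_obs()['qpos'])
```

```text
[[ 55.61057716 218.91062348]
 [ 90.8498859  194.67837972]]
42 170 [ 0.206 -0.55   0.313]
42 173 [-0.9   -0.446 -0.304]
42 176 [-0.902 -0.451 -0.32 ]
42 179 [-0.9   -0.458 -0.334]
42 182 [-0.904 -0.464 -0.351]
42 185 [-0.898 -0.47  -0.363]
42 188 [ 0.196 -0.566  0.265]
42 191 [ 0.199 -0.569  0.26 ]
42 194 [ 0.199 -0.572  0.252]
42 197 [ 0.198 -0.575  0.244]
42 200 [ 0.194 -0.578  0.235]
42 203 [ 0.182 -0.58   0.22 ]
42 206 [-0.151 -0.562  0.002]
42 209 [-0.136 -0.568  0.001]
44 170 [-0.912 -0.431 -0.3  ]
44 173 [-0.902 -0.438 -0.309]
44 176 [-0.905 -0.444 -0.326]
44 179 [-0.903 -0.45  -0.339]
44 182 [-0.898 -0.457 -0.352]
44 185 [-0.905 -0.462 -0.371]
44 188 [-0.907 -0.468 -0.387]
44 191 [ 0.193 -0.565  0.254]
44 194 [ 0.199 -0.569  0.251]
44 197 [ 0.195 -0.572  0.241]
44 200 [ 0.199 -0.575  0.236]
44 203 [ 0.198 -0.578  0.228]
44 206 [-0.148 -0.558  0.   ]
44 209 [-0.129 -0.563  0.003]
46 170 [-0.902 -0.424 -0.298]
46 173 [-0.9   -0.43  -0.312]
46 176 [-0.905 -0.436 -0.329]
46 179 [-0.894 -0.443 -0.339]
46 182 [-0.893 -0.45  -0.353]
46 185 [-0.899 -0.455 -0.372]
46 188 [-0.242 -0.52 
[... 841 characters left out ...]
 0.002]
82 191 [-0.133 -0.442  0.005]
82 194 [-0.118 -0.448  0.004]
82 197 [-0.104 -0.454  0.002]
82 200 [-0.093 -0.46  -0.001]
82 203 [-0.077 -0.466 -0.   ]
82 206 [-0.061 -0.472 -0.   ]
82 209 [-0.042 -0.479  0.003]
84 170 [-0.896 -0.271 -0.373]
84 173 [ 0.164 -0.466  0.24 ]
84 176 [ 0.168 -0.47   0.234]
84 179 [ 0.164 -0.472  0.224]
84 182 [ 0.165 -0.475  0.217]
84 185 [-0.169 -0.423 -0.   ]
84 188 [-0.148 -0.43   0.002]
84 191 [-0.129 -0.437  0.004]
84 194 [-0.118 -0.443  0.   ]
84 197 [-0.101 -0.449  0.001]
84 200 [-0.084 -0.456  0.002]
84 203 [-0.068 -0.462  0.003]
84 206 [-0.054 -0.468  0.002]
[1.79075333e-02 3.70706560e-01 1.68860040e+00 7.80791775e-04
 1.07527918e+00 1.98412194e+00]
```

View pics/z0.png

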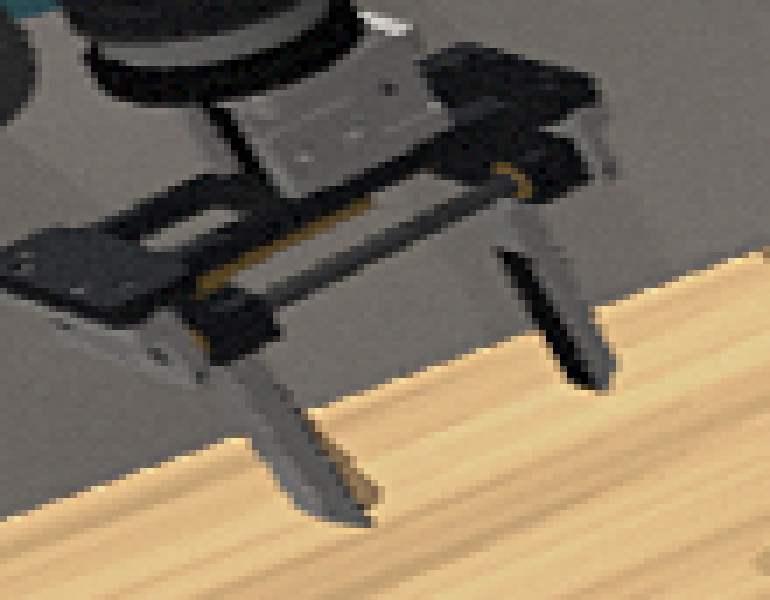

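Picture and state disagree. Both camera frames put the fingertips about 45 mm higher than the reported TCP (home z ≈77 against 32 mm), while x and y agree. I'll descend in small guarded steps and go by contact force and pictures rather than the reported z.

>>> step_arm([
  {"x":-0.0016,"y":0.0008,"z":0.005,"ax":-0.1,"ay":-0.2,"az":0,"claw":0.056},
  {"x":0,"y":0,"z":0.005,"ax":0,"ay":0,"az":0,"claw":0.056},
  {"x":0,"y":0,"z":0,"ax":0,"ay":0,"az":0,"claw":0.056},
])

```text
time_s: 3.45
ee_pos: [0.5295, 0.0463, 0.0523]
eef_rot: [-3.14, -0.004, -0.396]
force: [-0.6, -0.0, 0.1]
grip_width: 0.0561
```

>>> step_arm([
  {"x":0,"y":0,"z":0.005,"ax":0,"ay":0,"az":0,"claw":0.056},
  {"x":0,"y":0,"z":0,"ax":0,"ay":0,"az":0,"claw":0.056},
])

```text
time_s: 3.62
ee_pos: [0.5293, 0.0463, 0.0465]
eef_rot: [-3.14, -0.003, -0.395]
force: [0.3, -0.6, 0.4]
grip_width: 0.056
```

```bash
python3 look.py '[-103,30.5,5]' l4
```

```text
t 3.6167 home mm [-102.6   30.5   16.5] rpy [-179.89   -0.18  -22.66] F [ 0.3 -0.6  0.4] w 0.055959956111979584
target [0.5289 0.0464 0.035 ] tool shift [-0.0005  0.0001  0.0115] turn deg [-0.11 -0.18  0.04]
```

View pics/l4.png

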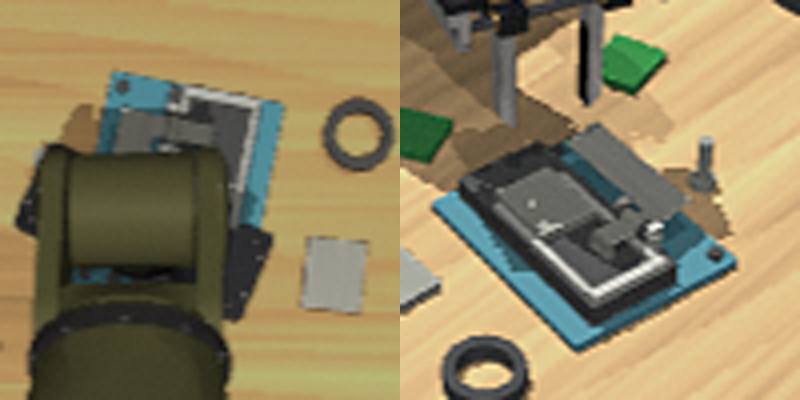

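No contact at reported z = 16.5 mm, so the picture is right: real tip height ≈ reported + 45 mm. Continuing down, guarded.

>>> step_arm([
  {"x":-0.0005,"y":0,"z":0.008,"ax":-0.1,"ay":-0.2,"az":0,"claw":0.056},
  {"x":0,"y":0,"z":0.008,"ax":0,"ay":0,"az":0,"claw":0.056},
  {"x":0,"y":0,"z":0.008,"ax":0,"ay":0,"az":0,"claw":0.056},
  {"x":0,"y":0,"z":0,"ax":0,"ay":0,"az":0,"claw":0.056},
])

```text
time_s: 4.05
ee_pos: [0.5295, 0.0465, 0.0212]
eef_rot: [-3.141, -0.001, -0.395]
force: [-0.1, 0.6, -0.7]
grip_width: 0.0561
```

```bash
python3 look.py '[-103,30.5,-25]' l5
python3 - <<'E'
from m import *
b,d=vision.camera('scene')
for u in (316,317,337,338):
  for v in range(188,206):
    P=deproj('scene',u,v,d[v,u]); q=P-home; print(u,v,(np.array([q[:2]@ex,q[:2]@ey,q[2]])*1000).round(0))
E
```

```text
t 4.05 home mm [-102.4   30.7   -8.8] rpy [-1.7996e+02 -5.0000e-02 -2.2660e+01] F [-0.1  0.6 -0.7] w 0.056140479323951414
target [0.5289 0.0464 0.005 ] tool shift [-0.0006  0.0003  0.0162] turn deg [-0.04 -0.05  0.04]
316 188 [-103.   -8.   89.]
316 189 [-99. -11.  90.]
316 190 [-103.   -9.   83.]
316 191 [-100.  -10.   81.]
316 192 [-102.   -9.   76.]
316 193 [-103.   -9.   71.]
316 194 [-100.  -10.   70.]
316 195 [-101.  -10.   66.]
316 196 [-101.  -10.   62.]
316 197 [-104.   -8.   56.]
316 198 [-103.   -9.   53.]
316 199 [-100.  -11.   51.]
316 200 [-100.  -11.   48.]
316 201 [-103.   -9.   41.]
316 202 [-168.   37.  -29.]
316 203 [-165.   35.  -31.]
316 204 [-131.   11.    0.]
316 205 [-124.    6.    3.]
317 188 [-102.   -5.   89.]
317 189 [-101.   -6.   86.]
317 190 [-101.   -6.   83.]
317 191 [-101.   -7.   79.]
317 192 [-100.   -7.   77.]
317 193 [-101.   -7.   72.]
317 194 [-102.   -6.   67.]
317 195 [-101.   -7.   64.]
317 196 [-102.   -6.   60.]
317 197 [-98.  -8.  59.]
317 198 [-103.   -5.   51.]
317 199 [-101.   -6.   49.]
317 200 [-104.   -5.   42.]
317 201 [-102.   -6.
[... 319 characters left out ...]

337 196 [-88.  58.  39.]
337 197 [-89.  59.  34.]
337 198 [-98.  66.  20.]
337 199 [-95.  64.  19.]
337 200 [-94.  63.  16.]
337 201 [-89.  60.  17.]
337 202 [-88.  59.  14.]
337 203 [-84.  56.  15.]
337 204 [-77.  50.  19.]
337 205 [-79.  52.  13.]
338 188 [-87.  60.  69.]
338 189 [-89.  61.  64.]
338 190 [-84.  58.  64.]
338 191 [-88.  61.  56.]
338 192 [-86.  60.  55.]
338 193 [-87.  61.  49.]
338 194 [-85.  59.  48.]
338 195 [-89.  62.  40.]
338 196 [-85.  60.  40.]
338 197 [-86.  60.  35.]
338 198 [-94.  67.  22.]
338 199 [-93.  67.  19.]
338 200 [-87.  62.  22.]
338 201 [-86.  61.  19.]
338 202 [-86.  61.  15.]
338 203 [-79.  56.  19.]
338 204 [-78.  55.  15.]
338 205 [-74.  52.  16.]
```

View pics/l5.png

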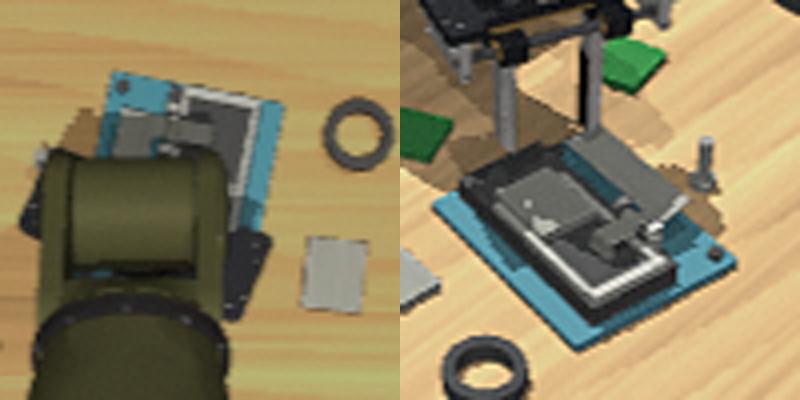

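>>> step_arm([
  {"x":-0.0006,"y":0,"z":0.006,"ax":0,"ay":0,"az":0,"claw":0.056},
  {"x":0,"y":0,"z":0.006,"ax":0,"ay":0,"az":0,"claw":0.056},
  {"x":0,"y":0,"z":0,"ax":0,"ay":0,"az":0,"claw":0.056},
])

```text
time_s: 4.45
ee_pos: [0.5305, 0.0468, 0.0107]
eef_rot: [-3.139, -0.005, -0.395]
force: [-0.1, -0.8, -0.0]
grip_width: 0.0557
```

>>> step_arm([
  {"x":0,"y":0,"z":0.003,"ax":0,"ay":0,"az":0,"claw":0.056},
  {"x":0,"y":0,"z":0,"ax":0,"ay":0,"az":0,"claw":0.056},
])

```text
time_s: 4.62
ee_pos: [0.531, 0.0469, 0.0079]
eef_rot: [-3.139, -0.005, -0.396]
force: [-2.4, 0.8, 6.4]
grip_width: 0.0559
```

>>> step_arm([
  {"x":0,"y":0,"z":0.003,"ax":0,"ay":0,"az":0,"claw":0.056},
  {"x":0,"y":0,"z":0,"ax":0,"ay":0,"az":0,"claw":0.056},
])

```text
time_s: 4.78
ee_pos: [0.531, 0.0469, 0.0055]
eef_rot: [-3.139, -0.006, -0.395]
force: [-3.2, -0.7, 7.9]
grip_width: 0.0562
```

```bash
python3 look.py '[-103,30.5,-39]' l6
```

```text
t 4.7833 home mm [-101.    31.4  -24.5] rpy [-179.84   -0.32  -22.65] F [-3.2 -0.7  7.9] w 0.056229955445183735
target [ 0.5289  0.0464 -0.009 ] tool shift [-0.0018  0.0013  0.0145] turn deg [-0.16 -0.32  0.05]
```

View pics/l6.png

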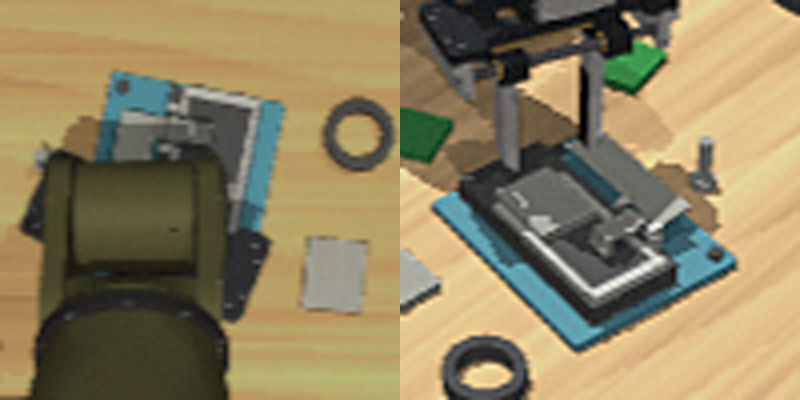

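Contact began near reported z ≈ −21 mm with about 7 N, and the foot is starting to lift (px 605,230). Next I press roughly 11 mm further.

>>> step_arm([
  {"x":-0.001,"y":0.0005,"z":0.003,"ax":-0.1,"ay":-0.2,"az":0,"claw":0.056},
  {"x":0,"y":0,"z":0.003,"ax":0,"ay":0,"az":0,"claw":0.056},
  {"x":0,"y":0,"z":0,"ax":0,"ay":0,"az":0,"claw":0.056},
])

```text
time_s: 5.13
ee_pos: [0.5309, 0.0462, 0.0019]
eef_rot: [-3.14, -0.005, -0.395]
force: [-6.1, 1.0, 10.4]
grip_width: 0.0557
```

>>> step_arm([
  {"x":-0.0005,"y":0,"z":0.003,"ax":0,"ay":0,"az":0,"claw":0.056},
  {"x":0,"y":0,"z":0.001,"ax":0,"ay":0,"az":0,"claw":0.056},
])

```text
time_s: 5.3
ee_pos: [0.531, 0.0456, -0.0004]
eef_rot: [-3.141, -0.006, -0.395]
force: [-6.8, -1.7, 12.8]
grip_width: 0.0562
```

```bash
python3 look.py '[-103,30.5,-36]' l7
```

```text
t 5.3 home mm [-100.9   30.1  -30.4] rpy [-179.96   -0.36  -22.62] F [-6.8 -1.7 12.8] w 0.05621380125019486
target [ 0.5289  0.0464 -0.006 ] tool shift [-0.0022  0.      0.0056] turn deg [-0.04 -0.36  0.08]
```

View pics/l7.png

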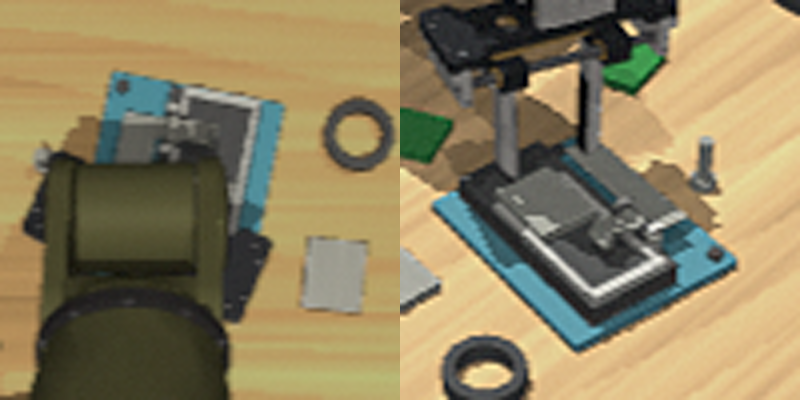

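>>> step_arm([
  {"x":-0.003,"y":0,"z":0.002,"ax":0,"ay":-0.4,"az":0,"claw":0.056},
  {"x":-0.002,"y":0,"z":0.003,"ax":0,"ay":0,"az":0,"claw":0.056},
])

```text
time_s: 5.57
ee_pos: [0.5303, 0.0463, -0.0018]
eef_rot: [-3.139, -0.008, -0.395]
force: [0.2, -10.6, 17.2]
grip_width: 0.0558
```

>>> step_arm([
  {"x":0,"y":0,"z":0.001,"ax":0,"ay":0,"az":0,"claw":0.056},
])

```text
time_s: 5.65
ee_pos: [0.5308, 0.046, -0.0018]
eef_rot: [-3.138, -0.01, -0.395]
force: [-7.8, 0.9, 11.7]
grip_width: 0.0557
```

```bash
python3 look.py '[-103,30.5,-36]' l8
```

```text
t 5.65 home mm [-101.    30.4  -31.8] rpy [-179.81   -0.57  -22.66] F [-7.8  0.9 11.7] w 0.05571937685319858
target [ 0.5289  0.0464 -0.006 ] tool shift [-0.002   0.0004  0.0042] turn deg [-0.19 -0.57  0.04]
```

View pics/l8.png

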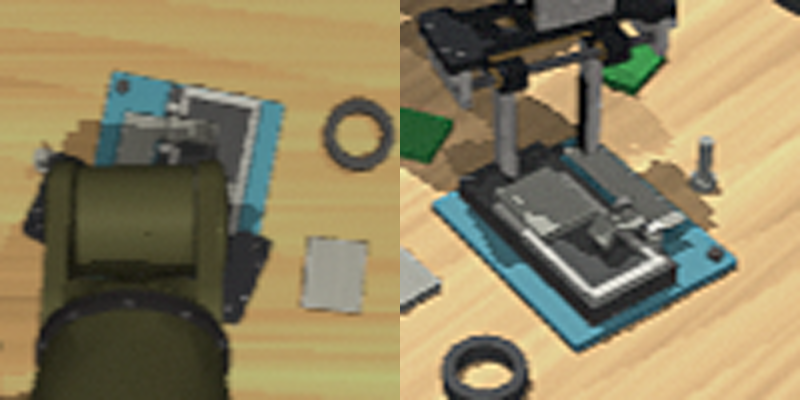

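```bash
cat > theta.py <<'E'
from m import *
import sys
def hm(P): q=P-home; return np.stack([q[...,:2]@ex,q[...,:2]@ey,q[...,2]],-1)*1000
def run(xmin=-75,pr=True):
    b,d=vision.camera('scene')
    v,u=np.mgrid[180:240,310:380]; P=hm(deproj('scene',u,v,d[v,u]))
    m=(P[...,0]>xmin)&(P[...,0]<-2)&(P[...,1]>52)&(P[...,1]<76)&(P[...,2]>-8)&(P[...,2]<30)
    Q=P[m]
    A=np.c_[Q[:,1]-64,np.ones(len(Q))]; s=np.linalg.lstsq(A,Q[:,2],rcond=None)[0]
    # height -> theta
    th=np.linspace(-.1,.6,701); yy=34+30*np.cos(th)+2*np.sin(th); zz=16+2*np.cos(th)-30*np.sin(th)
    zc=zz+np.tan(.3-th)*(64-yy)
    zm=np.median(Q[:,2]-s[0]*(Q[:,1]-64)); print('n',len(Q),'slope',s[0].round(3),'z64',zm.round(1),'theta by z',th[np.argmin(abs(zc-zm))].round(3),'by slope',(.3-np.arctan(s[0])).round(3))
    # coupon top front/rear along y=0 band
    for nm,ylo,yhi in(('coupon',-15,15),):
        m=(P[...,1]>ylo)&(P[...,1]<yhi)&(abs(P[...,2]-10)<3.5)&(P[...,0]<0)
        if m.sum(): print(nm,'x range',np.percentile(P[m][:,0],[1,99]).round(1),'n',m.sum())
    return b
if __name__=="__main__": run()
E
python3 - <<'E'
import theta
# sanity at rest from saved image
from h import *
import station
sv=np.load('scene0.npz'); o=theta.vision
class V: 
    camera=staticmethod(lambda n:(sv['im'],sv['d'])); camera_params=staticmethod(o.camera_params)
theta.vision=V; theta.run(); theta.vision=o; theta.run()
E
```

```text
n 165 slope 0.327 z64 19.2 theta by z -0.038 by slope -0.016
coupon x range [-92.3  -2.3] n 134
n 113 slope -0.104 z64 7.2 theta by z 0.36 by slope 0.404
coupon x range [-97.1 -31.3] n 127
```

Depth says the clip is at about 0.39 rad (the same fit reads −0.02 to −0.04 at rest), and the coupon hasn't moved. I'll press slightly deeper, then push.

>>> step_arm([
  {"x":-0.001,"y":0,"z":0.004,"ax":0,"ay":-0.5,"az":0,"claw":0.056},
  {"x":0,"y":0,"z":0.003,"ax":0,"ay":0,"az":0,"claw":0.056},
  {"x":0,"y":0,"z":0.002,"ax":0,"ay":0,"az":0,"claw":0.056},
])

```text
time_s: 6.05
ee_pos: [0.5315, 0.0456, -0.0069]
eef_rot: [-3.138, -0.005, -0.395]
force: [-10.3, -1.4, 22.3]
grip_width: 0.056
```

```bash
python3 look.py '[-100,30.5,-34]' l9; python3 theta.py
```

```text
t 6.05 home mm [-100.3   30.2  -36.9] rpy [-179.78   -0.28  -22.62] F [-10.3  -1.4  22.3] w 0.05595611377139555
target [ 0.5319  0.0459 -0.004 ] tool shift [ 0.0002 -0.0004 -0.0029] turn deg [-0.22 -0.28  0.08]
n 88 slope -0.324 z64 1.3 theta by z 0.545 by slope 0.613
coupon x range [-101.3  -32.2] n 133
```

View pics/l9.png

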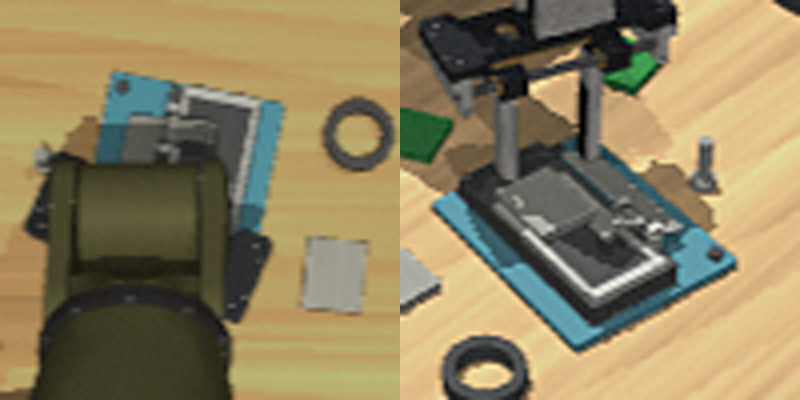

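That went too deep (about 0.57 rad). Raising about 3 mm.

>>> step_arm([
  {"x":0,"y":0,"z":-0.003,"ax":0,"ay":-0.2,"az":0,"claw":0.056},
  {"x":0,"y":0,"z":0,"ax":0,"ay":0,"az":0,"claw":0.056},
])

```text
time_s: 6.37
ee_pos: [0.5318, 0.0467, -0.002]
eef_rot: [-3.136, -0.002, -0.395]
force: [-4.0, 2.2, 10.5]
grip_width: 0.0556
```

```bash
python3 -c "
from m import *
go([-100,30.5,-33.5])"; python3 theta.py
```

```text
t 6.3667 home mm [-100.2   31.3  -32. ] rpy [-1.7966e+02 -9.0000e-02 -2.2620e+01] F [-4.   2.2 10.5] w 0.05562071428176002
target [ 0.5319  0.0459 -0.0035] tool shift [0.0004 0.0007 0.0015] turn deg [-0.34 -0.09  0.08]
n 118 slope -0.112 z64 7.3 theta by z 0.358 by slope 0.411
coupon x range [-97.6 -31.4] n 130
```

>>> step_arm([
  {"x":0.004,"y":-0.0008,"z":0.001,"ax":-0.3,"ay":0,"az":0,"claw":0.056},
  {"x":0.004,"y":-0.0008,"z":0.0005,"ax":0,"ay":0,"az":0,"claw":0.056},
])

```text
time_s: 6.58
ee_pos: [0.5387, 0.0459, -0.0022]
eef_rot: [-3.141, 0.001, -0.394]
force: [-9.3, 2.9, 11.0]
grip_width: 0.0563
```

```bash
python3 -c "
from m import *
go([-90,30.5,-33.5])"; python3 theta.py
```

```text
t 6.5833 home mm [-93.3  31.8 -32.2] rpy [-1.7997e+02  3.0000e-02 -2.2570e+01] F [-9.3  2.9 11. ] w 0.05629633372103411
target [ 0.5417  0.044  -0.0035] tool shift [0.0035 0.0006 0.0013] turn deg [-0.03  0.03  0.13]
n 117 slope -0.129 z64 6.8 theta by z 0.374 by slope 0.429
coupon x range [-90.  -29.1] n 127
```

>>> step_arm([
  {"x":0.004,"y":-0.0003,"z":0.001,"ax":0,"ay":0,"az":0,"claw":0.056},
  {"x":0.004,"y":-0.0003,"z":0.0005,"ax":0,"ay":0,"az":0,"claw":0.056},
  {"x":0.004,"y":-0.0003,"z":0.0005,"ax":0,"ay":0,"az":0,"claw":0.056},
])

```text
time_s: 6.88
ee_pos: [0.5481, 0.0437, -0.0028]
eef_rot: [-3.141, 0.007, -0.393]
force: [-10.6, 4.2, 13.6]
grip_width: 0.0562
```

```bash
python3 look.py '[-80,30.5,-33.5]' l10; python3 theta.py
```

```text
t 6.8833 home mm [-83.6  31.4 -32.8] rpy [-179.97    0.38  -22.5 ] F [-10.6   4.2  13.6] w 0.05616297615468459
target [ 0.5515  0.0421 -0.0035] tool shift [0.0038 0.0002 0.0007] turn deg [-0.03  0.38  0.2 ]
n 130 slope -0.245 z64 6.6 theta by z 0.381 by slope 0.54
coupon x range [-80.1 -19.4] n 133
```

View pics/l10.png

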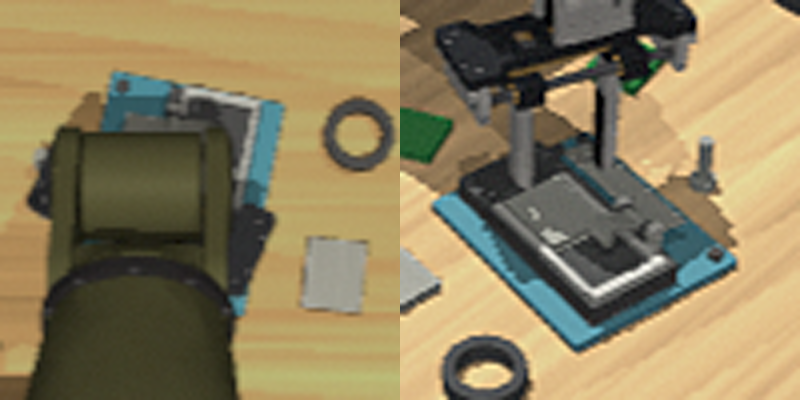

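The coupon slides along the rails ahead of the left fingertip (525,180), and the plate is still down. Carrying on.

>>> step_arm([
  {"x":0.004,"y":-0.0003,"z":0.0007,"ax":0,"ay":0.3,"az":0,"claw":0.056},
  {"x":0.004,"y":-0.0003,"z":0.0004,"ax":0,"ay":0,"az":0,"claw":0.056},
])

```text
time_s: 7.2
ee_pos: [0.5548, 0.0423, -0.0028]
eef_rot: [-3.14, 0.003, -0.392]
force: [-10.3, 3.7, 11.8]
grip_width: 0.056
```

```bash
python3 -c "
from m import *
go([-70,30.5,-33.5])
import theta; theta.run(-58)"
```

```text
t 7.2 home mm [-76.8  31.3 -32.8] rpy [-179.94    0.2   -22.47] F [-10.3   3.7  11.8] w 0.05603760476344879
target [ 0.5613  0.0403 -0.0035] tool shift [ 0.0068 -0.0006  0.0007] turn deg [-0.06  0.2   0.23]
n 90 slope -0.188 z64 6.2 theta by z 0.394 by slope 0.485
coupon x range [-76.5 -12.6] n 134
```

>>> step_arm([
  {"x":0.004,"y":-0.0005,"z":0.0007,"ax":0,"ay":0.2,"az":0.2,"claw":0.056},
  {"x":0.004,"y":-0.0005,"z":0.0004,"ax":0,"ay":0,"az":0,"claw":0.056},
  {"x":0.004,"y":-0.0005,"z":0.0004,"ax":0,"ay":0,"az":0,"claw":0.056},
])

```text
time_s: 7.5
ee_pos: [0.5648, 0.0406, -0.0026]
eef_rot: [-3.14, 0.006, -0.395]
force: [-9.7, 4.1, 11.2]
grip_width: 0.0559
```

```bash
python3 look.py '[-60,30.5,-33.5]' l11;python3 -c "
import theta; theta.run(-48)"
```

```text
t 7.5 home mm [-66.6  31.5 -32.6] rpy [-179.93    0.32  -22.62] F [-9.7  4.1 11.2] w 0.05585042053209565
target [ 0.5712  0.0384 -0.0035] tool shift [ 0.0067 -0.0004  0.0008] turn deg [-0.07  0.32  0.08]
n 67 slope -0.137 z64 6.6 theta by z 0.381 by slope 0.436
coupon x range [-64.9  -2.5] n 124
```

View pics/l11.png

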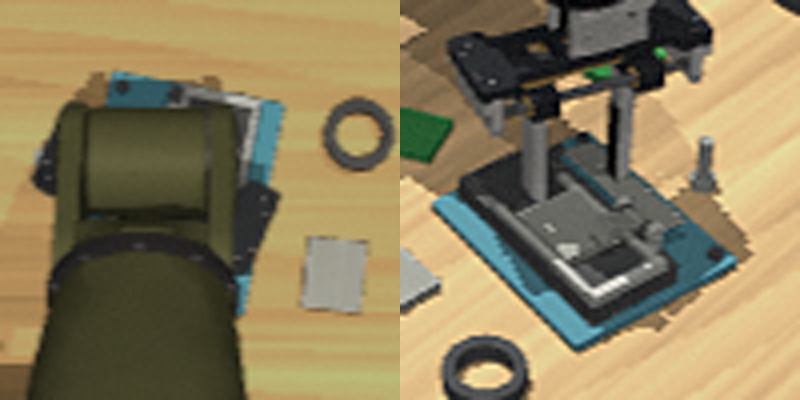

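>>> step_arm([
  {"x":0.004,"y":-0.0005,"z":0.0008,"ax":0,"ay":0.3,"az":0.1,"claw":0.056},
  {"x":0.004,"y":-0.0005,"z":0.0005,"ax":0,"ay":0,"az":0,"claw":0.056},
  {"x":0.004,"y":-0.0005,"z":0.0005,"ax":0,"ay":0,"az":0,"claw":0.056},
])

```text
time_s: 7.9
ee_pos: [0.5749, 0.039, -0.0026]
eef_rot: [-3.14, 0.004, -0.396]
force: [-10.1, 2.9, 11.8]
grip_width: 0.0555
```

```bash
python3 -c "
from m import *
go([-45,30.5,-33.5])
import theta; theta.run(-38)"
```

```text
t 7.9 home mm [-56.4  31.7 -32.6] rpy [-179.9     0.24  -22.66] F [-10.1   2.9  11.8] w 0.055546406822969116
target [ 0.5859  0.0356 -0.0035] tool shift [ 0.0114 -0.0012  0.0008] turn deg [-0.1   0.24  0.04]
n 51 slope -0.155 z64 6.2 theta by z 0.394 by slope 0.454
coupon x range [-55.3  -0.4] n 110
```

>>> step_arm([
  {"x":0.004,"y":-0.0005,"z":0.0008,"ax":0,"ay":0.2,"az":0,"claw":0.056},
  {"x":0.004,"y":-0.0005,"z":0.0005,"ax":0,"ay":0,"az":0,"claw":0.056},
  {"x":0.004,"y":-0.0005,"z":0.0005,"ax":0,"ay":0,"az":0,"claw":0.056},
])

```text
time_s: 8.2
ee_pos: [0.585, 0.0373, -0.0027]
eef_rot: [-3.14, 0.006, -0.394]
force: [-9.6, 2.1, 12.6]
grip_width: 0.0559
```

```bash
python3 look.py '[-45,30.5,-33.5]' l12;python3 -c "
import theta; theta.run(-30)"
```

```text
t 8.2 home mm [-46.3  32.  -32.7] rpy [-179.9     0.35  -22.6 ] F [-9.6  2.1 12.6] w 0.05589590290679306
target [ 0.5859  0.0356 -0.0035] tool shift [0.0015 0.0012 0.0008] turn deg [-0.1   0.35  0.1 ]
n 52 slope -0.179 z64 6.2 theta by z 0.393 by slope 0.477
coupon x range [-42.8  -0.4] n 78
```

View pics/l12.png

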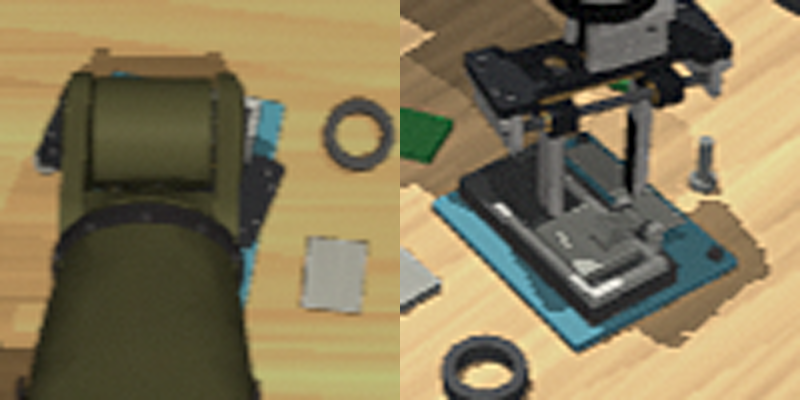

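>>> step_arm([
  {"x":0.004,"y":0,"z":0.0008,"ax":0,"ay":0.3,"az":0,"claw":0.056},
  {"x":0.004,"y":0,"z":0.0005,"ax":0,"ay":0,"az":0,"claw":0.056},
  {"x":0.003,"y":0,"z":0.0005,"ax":0,"ay":0,"az":0,"claw":0.056},
])

```text
time_s: 8.6
ee_pos: [0.5937, 0.035, -0.0026]
eef_rot: [-3.139, 0.005, -0.393]
force: [-9.6, 3.6, 11.1]
grip_width: 0.0562
```

```bash
python3 look.py '[-32,31,-33.5]' l13
```

```text
t 8.6 home mm [-37.2  31.3 -32.6] rpy [-179.84    0.26  -22.53] F [-9.6  3.6 11.1] w 0.056207122290284024
target [ 0.5988  0.0337 -0.0035] tool shift [ 0.0052 -0.0007  0.0009] turn deg [-0.16  0.26  0.17]
```

View pics/l13.png

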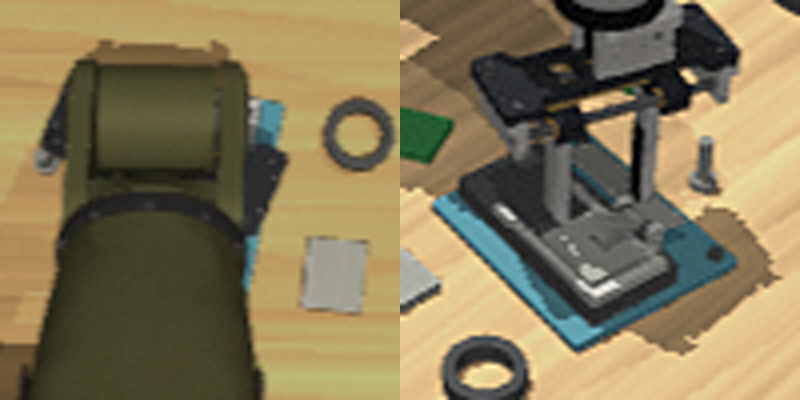

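Nearly home. I push on in small steps and watch for the x force to jump at the stop.

>>> step_arm([
  {"x":0.003,"y":-0.0004,"z":0.0009,"ax":0,"ay":0.2,"az":0.1,"claw":0.056},
  {"x":0.002,"y":-0.0003,"z":0.0005,"ax":0,"ay":0,"az":0,"claw":0.056},
])

```text
time_s: 8.87
ee_pos: [0.5975, 0.0347, -0.0027]
eef_rot: [-3.139, 0.004, -0.394]
force: [-10.4, 2.5, 11.9]
grip_width: 0.0559
```

>>> step_arm([
  {"x":0.002,"y":-0.0003,"z":0.0005,"ax":0,"ay":0,"az":0,"claw":0.056},
])

```text
time_s: 8.95
ee_pos: [0.5989, 0.0346, -0.0026]
eef_rot: [-3.139, 0.005, -0.394]
force: [-8.4, 0.9, 11.0]
grip_width: 0.0565
```

```bash
python3 -c "
from m import *
go([-32,31,-33.5])
import theta; theta.run(-16)"
```

```text
t 8.95 home mm [-32.1  31.9 -32.6] rpy [-179.83    0.31  -22.58] F [-8.4  0.9 11. ] w 0.05645336624405302
target [ 0.5988  0.0337 -0.0035] tool shift [0.0003 0.0009 0.0009] turn deg [-0.17  0.31  0.12]
n 30 slope -0.12 z64 6.2 theta by z 0.393 by slope 0.42
coupon x range [-30.1  -0.9] n 57
```

>>> step_arm([
  {"x":0.002,"y":0,"z":0.0008,"ax":0,"ay":0.2,"az":0,"claw":0.056},
])

```text
time_s: 9.08
ee_pos: [0.5998, 0.0344, -0.0029]
eef_rot: [-3.139, 0.005, -0.394]
force: [-19.9, 3.6, 18.3]
grip_width: 0.0563
```

>>> step_arm([
  {"x":0.002,"y":0,"z":0.0005,"ax":0,"ay":0,"az":0,"claw":0.056},
])

```text
time_s: 9.17
ee_pos: [0.5997, 0.0344, -0.0029]
eef_rot: [-3.14, 0.009, -0.394]
force: [-21.3, 5.1, 19.9]
grip_width: 0.0559
```

>>> step_arm([
  {"x":0.002,"y":0,"z":0.0005,"ax":0,"ay":0,"az":0,"claw":0.056},
])

```text
time_s: 9.25
ee_pos: [0.5995, 0.0344, -0.0029]
eef_rot: [-3.141, 0.015, -0.394]
force: [-19.5, 5.1, 20.4]
grip_width: 0.0559
```

The tool stalled as Fx jumped from 8 to 20 N, so the coupon is against the stop. I'll hold briefly and check.

>>> step_arm([
  {"x":0.001,"y":0,"z":0.0003,"ax":0,"ay":0,"az":0,"claw":0.056},
  {"x":0.001,"y":0,"z":0.0003,"ax":0,"ay":0,"az":0,"claw":0.056},
  {"x":0.001,"y":0,"z":0.0003,"ax":0,"ay":0,"az":0,"claw":0.056},
])

```text
time_s: 9.5
ee_pos: [0.599, 0.0347, -0.0023]
eef_rot: [3.141, 0.023, -0.394]
force: [-11.1, 1.9, 10.0]
grip_width: 0.0559
```

```bash
python3 look.py '[-35,31,20]' l14;python3 -c "
import theta; theta.run(-16)"
```

```text
t 9.5 home mm [-32.   32.  -32.3] rpy [179.99   1.3  -22.6 ] F [-11.1   1.9  10. ] w 0.055928756287612104
target [0.5958 0.0343 0.05  ] tool shift [-0.004   0.0016 -0.0523] turn deg [0.01 1.3  0.1 ]
n 38 slope -0.254 z64 8.1 theta by z 0.331 by slope 0.549
coupon x range [-34.4  -0.3] n 50
```

View pics/l14.png

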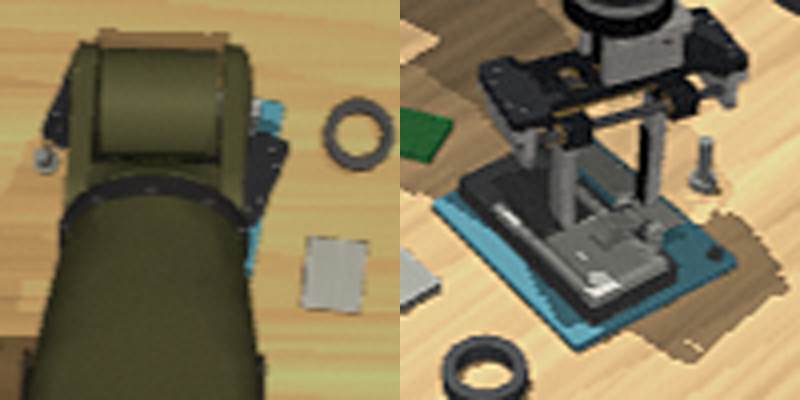

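>>> step_arm([
  {"x":-0.004,"y":0.0008,"z":0.0003,"ax":0,"ay":0.6,"az":0,"claw":0.056},
  {"x":-0.003,"y":0.0006,"z":0,"ax":0,"ay":0,"az":0,"claw":0.056},
  {"x":0,"y":0,"z":-0.003,"ax":0,"ay":0,"az":0,"claw":0.056},
  {"x":0,"y":0,"z":-0.004,"ax":0,"ay":0,"az":0,"claw":0.056},
])

```text
time_s: 9.98
ee_pos: [0.5968, 0.0366, 0.0083]
eef_rot: [-3.136, 0.001, -0.395]
force: [0.4, -0.4, 0.3]
grip_width: 0.0558
```

>>> step_arm([
  {"x":-0.001,"y":0,"z":-0.006,"ax":0,"ay":0,"az":0,"claw":0.056},
  {"x":-0.001,"y":0,"z":-0.008,"ax":0,"ay":0,"az":0,"claw":0.056},
  {"x":-0.001,"y":0,"z":-0.015,"ax":0,"ay":0,"az":0,"claw":0.056},
  {"x":-0.002,"y":0,"z":-0.03,"ax":0,"ay":0,"az":0,"claw":0.056},
  {"x":0,"y":0,"z":-0.03,"ax":0,"ay":0,"az":0,"claw":0.056},
])

```text
time_s: 10.4
ee_pos: [0.5879, 0.0378, 0.0957]
eef_rot: [-3.141, 0.012, -0.396]
force: [-0.2, -0.3, 0.5]
grip_width: 0.0559
```

>>> step_arm([
  {"x":-0.02,"y":0,"z":-0.025,"ax":0,"ay":0,"az":0,"claw":0.056},
  {"x":-0.035,"y":0,"z":0,"ax":0,"ay":0,"az":0,"claw":0.056},
  {"x":-0.035,"y":0,"z":0,"ax":0,"ay":0,"az":0,"claw":0.056},
  {"x":-0.035,"y":0,"z":0,"ax":0,"ay":0,"az":0,"claw":0.056},
])

```text
time_s: 10.73
ee_pos: [0.4741, 0.085, 0.1301]
eef_rot: [-3.138, 0.003, -0.399]
force: [0.5, 0.8, 0.6]
grip_width: 0.0563
```

```bash
python3 look.py '[-35,31,20]' l15;python3 -c "
import theta; theta.run(-80)"
```

```text
t 10.7333 home mm [-164.    58.2  100.1] rpy [-179.77    0.19  -22.89] F [0.5 0.8 0.6] w 0.056277502388206245
target [0.5958 0.0343 0.05  ] tool shift [ 0.1321 -0.0003  0.0797] turn deg [-0.23  0.19 -0.19]
n 135 slope 0.044 z64 11.0 theta by z 0.234 by slope 0.257
coupon x range [-40.3  -2.1] n 43
```

View pics/l15.png

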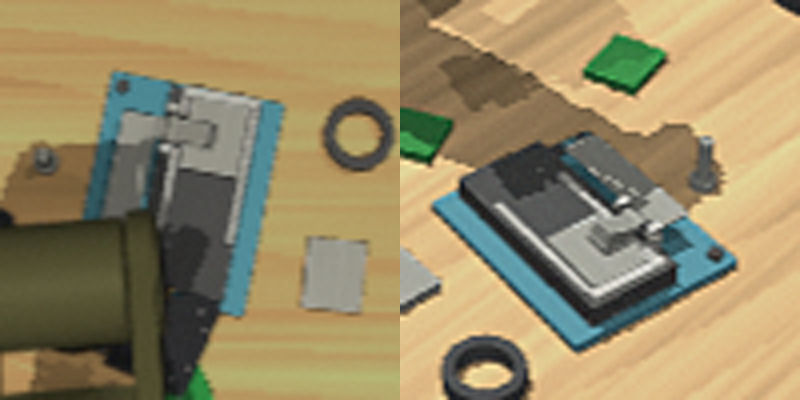

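The coupon lies against the stop with the foot on it, and the clip reads about 0.27 rad. One check on the rear edge before handing in.

Run:
```python
from theta import *
a,_=vision.camera('top')
c=cv2.resize(a[155:205,300:350,::-1],None,fx=11,fy=11,interpolation=cv2.INTER_CUBIC)
for P in [(-30,-25,10),(-30,25,10),(30,-27,9),(30,27,9)]:
    q=(proj('top',H(P))-[300,155]+.5)*11-.5; cv2.circle(c,tuple(map(int,q)),4,(0,0,255),-1)
cv2.imwrite('pics/fin.png',c)
g=cv2.cvtColor(a,cv2.COLOR_RGB2GRAY).astype(np.float32)
for y in(-15,-8,0,8):
    xs=np.arange(-45,-14,.5); uv=np.array([proj('top',H((x,y,10))) for x in xs],np.float32)
    s=cv2.remap(g,uv[:,0].reshape(1,-1),uv[:,1].reshape(1,-1),cv2.INTER_LINEAR)[0]
    mid=(s.max()+s.min())/2; print(y,xs[np.argmax(s>mid)],s.min(),s.max())
```

```text
-15 -30.5 56.65625 151.35156
-8 -29.5 69.44336 150.0
0 -30.0 56.8125 151.67188
8 -30.5 65.51953 148.96875
```

View pics/fin.png

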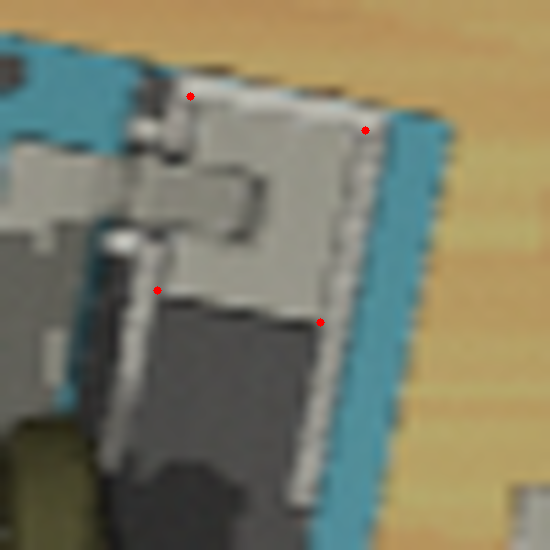

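The rear edge is at x = −30 ±0.5 mm, exactly home, and the foot is on the coupon. Handing in.

```bash
python3 -c "
from h import *
print(ticket.hand_in())"
```

```text
the job is handed in; nothing more can be done
None
```

The coupon is loaded and clamped: I pressed the thumb plate with one fingertip, pushed the coupon along the rails with the other until it met the stop, then released. I handed in at about 11 s; no verdict was reported.

**Last checks:**
- **Coupon:** its rear edge measured x = −30 ±0.5 mm at four points across it, which is where it should be at home. At the stop the push force jumped from about 8 to 20 N and the tool stopped moving.
- **Clip:** it read about 0.39–0.43 rad through the push. After release it reads about 0.23–0.26 rad, or roughly 0.27 after correcting for the fit's low reading at rest. The picture shows the foot lying on the coupon, but I couldn't measure its clamping force.
- **Robot:** the tool is clear of the nest and the force reads near zero.
- **Bystanders:** the spare, small ring and bolt look unmoved in the last pictures. I did not re-measure the others, but the arm never went near them.

**What disagreed:**
- **Tool height:** the reported tool height was about 41–45 mm lower than the fingertips seen in the camera. No contact came where the reported height predicted it, so I went by pictures, depth and contact force instead.
- **Overpress:** while pressing, I briefly overshot to about 0.57 rad at 22 N and backed off before pushing.
- **Clip reading at the stop:** the two clip estimates differed in the last look while still pushing at the stop (0.33 by height, 0.55 by slope). Both are above the 0.31 rad needed.

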